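Clear the jar and hang the instrument basket on the draining stand

ROBOT

A 6-joint arm with a two-finger parallel gripper is mounted at the origin on the work surface. World frame = base frame: x ahead of the robot, y to its left, z up, the work surface at z = 0. Lengths are in m, angles in rad, forces in N, time in s.
With the tool pointing down it reaches from about 0.3 to 0.775 m from the base axis. Payload 14.6 kg.
Tool frame: the origin (TCP) lies midway between the tips of the shut fingers; the grasp point (between the pads) lies 19 mm behind it; x points along the fingers, y is the direction in which the jaws open and shut, and the axes are right-handed (so a half turn about x gives the same grasp; the last joint's range is limited). The gripper opens to 85 mm and grips with 20 to 120 N. Pads are 22 mm wide; open, the fingers measure 114 mm over their backs; the gripper's body (76 mm by 85 mm) begins 54 mm behind the grasp point. The pads swing forward as they close: fully open they stand 13 mm farther back than shut.
Start: joints at [1.174, 0.3, 1.521, -0, 1.321, -0.067], TCP at [0.178, 0.52, 0.231] pointing down, gripper open.
Joint ranges: [-3.03, 3.03], [-0.79, 2.21], [0.23, 2.52], [-1.04, 4.18], [0, 3.07], [-2.55, 2.55]. Speed limits (rad/s): [2.22, 2.22, 2.57, 3.14, 3.14, 3.14].

INTERFACE

Orientations are given as a unit quaternion [x, y, z, w].
In Python, from bench import read_state, camera, job_done, cut_out, spot_point gives the robot as it stands. The module is installed in compiled form; this text tells all that it offers.
- The arm moves only by the shell command python3 -m creep 'ROWS'. ROWS is JSON, a list of rows, each a list of 3 entries, a list of its own where there are three numbers: the turn, a rotation vector about the tool's x, y, z in degrees, then the shift along the tool's x, y, z in m, then the opening, from 0 (shut) to 1 (fully open). In form: [[[wx, wy, wz], [dx, dy, dz], hand], ...]. A call has 1 to 20 rows; each row shifts and turns the commanded pose from where the row before left it, along the tool's axes as they then stand; what a row does not reach is not made up. A row lasts 1/8 s, in which the tool goes at most 62.5 mm and 10.7 degrees, less where a joint would pass 70% of its speed; a pose out of reach is approached as far as the arm can. A call is refused whole if a number of a shift passes 0.0625 or a number of a turn 10.7, either way. A call with a gripper value outside its range is refused whole. The fingers move at their own pace and stop on an object; the grip force is fixed at half the most. Time passes only in rows, so rows that do not move let the fingers close. It gives the time, the measured TCP pose, the force and the opening at its end, in the units of the state.
- read_state(): the state, without advancing time (a new reading comes with each control period).
- camera(name): name is "scene" or "side" or "wrist"; returns a dict with "image" (420x560x3 uint8, red, green, blue), "depth" (420x560 float32, m along the optical axis (not along the pixel's ray), 0 where there is no reading), "fx", "fy", "cx", "cy" (pixels), "D" ([k1, k2, p1, p2, k3] as OpenCV has them; the pictures are not rectified), "pose" (4x4, takes a point from camera to world coordinates); the wrist camera has in their place "T_tool_cam" (4x4, takes a point from camera to tool coordinates, whose origin is the TCP and whose axes are the tool frame's). Camera axes: x right, y down, z forward; pixel columns grow to the right and rows downward; lengths in m; the calibration is good to about 2 mm. A picture is of the moment at which its call begins: read the wrist's pose just before it.
- job_done(): hands the job in, once; it reports no verdict.
Trained networks look in a picture, given as the dict that the camera call returned (one of the last four; its "shot" number tells which), for a name from the list of things; names that differ only in an ending like _2 or _b are one class to them, and where a whole thing is asked for, a point or a joint stands for the part that bears it (a point fixed in the world has none). Each returns a list of dicts, best first, with "conf" (0 to 1); they miss things now and then, are a little off and sometimes report something else, mostly with a low value. They report only what shows in the picture. A call takes as long as a camera call.
- cut_out(picture, name): "pixels" (420x560 bool, what is visible of it) and "point" ([column, row] in pixels, amid what is visible of it).
- spot_point(picture, name): "point" ([column, row] in pixels: a listed point, or the origin of a listed thing).
The state is a dict: "t": time; "joint_pos": joint angles; "dq": joint speeds; "effort": joint torques, N m; "eef_pos": TCP position; "tool_rot": TCP orientation; "ft_force": force on the tool from outside, world axes, zero at the start; "torque": the same for the moment, N m; "grip_width": opening from 0.0 (shut) to 1.0 (fully open).
Only numpy, scipy, OpenCV 4.12 (cv2) and the standard library are available. Lean on these libraries where they do the work, as an engineer would, in place of code of your own. Each camera call takes 0.05 s, during which the arm holds its last target.

TASK

A glass jar has been left on the base plate of the draining stand, in the way of the prongs. First move the jar, keeping it upright, and set it down gently in the empty spill tray; then hang the wire basket by its handle on the stand's two upturned prongs, so that it hangs freely and level from both. Leave everything else where it stands.

Things in the scene. Friction and masses are not known exactly. Their poses are not given: they have to be found in the camera images.
- stand: Fixed bright steel draining stand. Origin: centre of underside of its base plate, 240 (x) x 140 (y) x 8 mm. A post (18 mm thick) at x = +100 mm carries a crossbar along y (centre 191 mm up, 104 mm long). From it two round prongs, 8 mm thick, at y = -34 and +34 mm (60 mm free between them), run to the -x side and turn up at their ends. +x points from prong ends to post; yaw varies.
- stand_tips (a point): Midway between the two upturned prong ends, level with their tops, 209 mm above the table: the highest place of the stand; 20 mm in front (-x) of the seat. Axes as the stand's.
- stand_seat (a point): Midway between the two prongs at their lowest place (the seat, just behind the upturned ends), on the level of the prongs' upper surface, 189 mm above the table. Axes as the stand's: +x towards the post, 85 mm away. A bar of 10 mm thickness resting there has its centre 5 mm above this point.
- basket: Loose steel wire basket, 110 (x) x 120 (y) x 45 mm high, empty, about 0.3 kg (treat its mesh as solid). Origin: centre of its underside; z up. Its rigid handle is an upright arch of 10 mm round bar in the y-z plane: legs at y = -56 and +56 mm, level top bar along y, straight from -46 to +46 mm, centre 115 mm up. The opening under the bar is 102 mm wide, 65 mm high.
- basket_bar (a point): Middle of the basket handle's top bar, on the bar's centre line, 115 mm above the basket's underside; the bar runs along y. Here the bar has a flat-sided black grip, 11 (x) x 30 (y) x 20 mm high, centred on this point, to hold it by; it is narrower than the gap between the prongs.
- jar: Loose closed jar of plain glass with white lid and paper band, round, 56 mm diameter, 125 mm high, about 0.3 kg. Origin: centre of its underside; z up. It starts on the stand's base plate (8 mm above the table), some 65 to 85 mm in front of the prong ends.
- tray: Fixed shallow square spill tray of grey plastic, 170 x 170 mm outside, walls 5 mm thick and 14 mm high, empty. Origin: centre of its underside.
- tray_in (a point): Centre of the tray's inner floor, on the floor's upper surface (5 mm above the table); the inner floor is 160 x 160 mm, sides along its x and y.
- tip_box: Bystander, loose: yellow pipette-tip box, 80 x 115 x 50 mm high, near the robot on its right. Origin: centre of its underside.
- dishes: Bystander, loose: pile of two flat round culture dishes, 90 mm diameter, 32 mm high, near the robot on its left. Origin: centre of its underside.

How it is judged:
By the outcome, as a careful person would: the job done as asked, in the order asked, and still so for the second after the job is handed in, with the robot touching nothing.
It also fails if it takes over 67 s, if anything falls off the work surface, if the arm or the gripper's body presses on something with over 40 N, if the wrist force passes 120 N, or if a joint passes its speed limit or range.

## Working session

There is one attempt and no reset: what is moved stays moved. The work goes in short steps, Python scripts to look and compute and a shell command to move; the robot and the scene stay as the last step left them, time stands still between calls to the robot, and variables do not carry over. Pictures are saved under pics/ and viewed, and the job is handed in when it is done.

```bash
mkdir -p pics
cat > h.py <<'E'
import numpy as np, cv2
from bench import *
from scipy.spatial.transform import Rotation as R
def campose(c,s=None):
    if 'pose' in c: return np.array(c['pose'])
    T=np.eye(4);T[:3,:3]=R.from_quat(s['tool_rot']).as_matrix();T[:3,3]=s['eef_pos'];return T@np.array(c['T_tool_cam'])
def K(c): return np.array([[c['fx'],0,c['cx']],[0,c['fy'],c['cy']],[0,0,1]])
def ray(c,P,uv):
    q=cv2.undistortPoints(np.array(uv,float).reshape(-1,1,2),K(c),np.array(c['D'],float)).reshape(-1,2)
    d=np.c_[q,np.ones(len(q))]@P[:3,:3].T
    return P[:3,3],d
def atz(c,P,uv,z):
    o,d=ray(c,P,uv); return o+d*((z-o[2])/d[:,2])[:,None]
def cloud(c,P,mask):
    v,u=np.nonzero(mask&(c['depth']>0)); o,d=ray(c,P,np.c_[u,v]); return o+d*c['depth'][v,u][:,None]
def proj(c,P,X):
    Pi=np.linalg.inv(P); rv=cv2.Rodrigues(Pi[:3,:3])[0]
    return cv2.projectPoints(np.array(X,float).reshape(-1,1,3),rv,Pi[:3,3],K(c),np.array(c['D'],float))[0].reshape(-1,2)
def save(c,n): cv2.imwrite('pics/'+n+'.png',c['image'][:,:,::-1])
E
python3 - <<'E'
from h import *
s=read_state();print(s)
for n in ['scene','side']:
    c=camera(n);P=campose(c);save(c,n+'0');print(n,P.round(3).tolist())
    for t in ['stand','basket','jar','tray','tip_box','dishes']:
        r=cut_out(c,t)
        for x in r[:1]:
            q=cloud(c,P,x['pixels']); print(t,round(x['conf'],2),np.round(x['point']),x['pixels'].sum(),'lo',np.percentile(q,2,axis=0).round(3),'hi',np.percentile(q,98,axis=0).round(3))
    for t,z in [('stand',0),('stand_tips',.209),('stand_seat',.189),('basket',0),('basket_bar',.115),('jar',.008),('tray_in',.005),('tip_box',0),('dishes',0)]:
        for x in spot_point(c,t)[:1]: print(t,round(x['conf'],2),np.round(x['point']),atz(c,P,x['point'],z).round(4))
E
```

```text
{'t': 0.0, 'joint_pos': array([ 1.17437157e+00,  3.00454915e-01,  1.52162745e+00,  5.68641911e-06,
        1.32069840e+00, -6.66007441e-02]), 'dq': array([-0.00029782, -0.00035815,  0.00010834, -0.0007682 , -0.00039868,
       -0.00082983]), 'effort': array([ 1.25947689e-03, -5.43485999e+01, -3.61813760e+01, -7.88326417e-06,
        3.89157314e-03,  1.84173837e-05]), 'eef_pos': array([0.17803674, 0.52012171, 0.23071058]), 'tool_rot': array([ 0.11567463,  0.6976114 , -0.11649144,  0.69741484]), 'ft_force': array([0.3100426 , 0.21026692, 0.44035788]), 'torque': array([-0.00338936,  0.02601828, -0.00659882]), 'grip_width': 0.9978639109522363}
scene [[-0.779, 0.403, -0.48, 0.978], [0.626, 0.519, -0.582, 0.583], [0.015, -0.754, -0.657, 0.807], [0.0, 0.0, 0.0, 1.0]]
basket 0.97 [386. 356.] 4379 lo [ 0.434  0.263 -0.001] hi [0.57  0.405 0.122]
jar 0.98 [295. 249.] 1225 lo [0.48  0.017 0.015] hi [0.525 0.062 0.135]
tray 0.6 [196. 196.] 2830 lo [ 0.447 -0.418  0.   ] hi [ 0.624 -0.238  0.015]
tip_box 0.78 [286. 184.] 1346 lo [ 0.293 -0.263  0.003] hi [ 0.371 -0.149  0.053]
dishes 0.91 [389. 2
[... 778 characters left out ...]
0.436 0.12 ]
jar 0.88 [281. 220.] 1208 lo [0.47  0.004 0.01 ] hi [0.521 0.052 0.135]
tip_box 0.6 [219. 340.] 2647 lo [ 0.29  -0.268  0.002] hi [ 0.367 -0.156  0.052]
dishes 0.58 [207. 199.] 1013 lo [0.291 0.138 0.002] hi [0.373 0.221 0.035]
stand 0.92 [314. 236.] [[ 0.5721  0.0312 -0.    ]]
stand_tips 0.89 [322. 172.] [[0.5739 0.0278 0.209 ]]
stand_seat 0.85 [328. 180.] [[0.5892 0.0246 0.189 ]]
basket 0.92 [262. 158.] [[0.4958 0.3303 0.    ]]
basket_bar 0.75 [263. 126.] [[0.4989 0.3253 0.115 ]]
jar 0.55 [282. 238.] [[0.4944 0.0317 0.008 ]]
tray_in 0.98 [338. 383.] [[ 0.5324 -0.3324  0.005 ]]
tip_box 0.56 [219. 346.] [[ 0.3187 -0.2134  0.    ]]
dishes 0.74 [208. 205.] [[0.331  0.1781 0.    ]]
```

View pics/scene0.png

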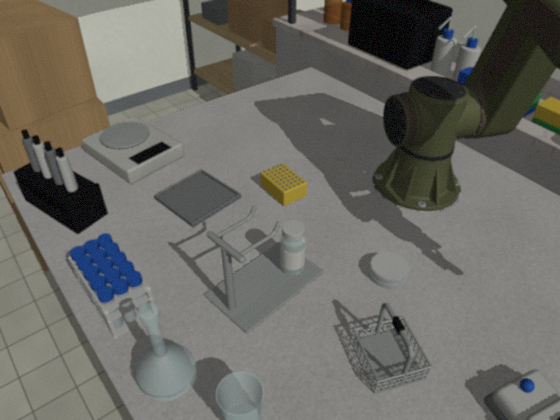

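View pics/side0.png

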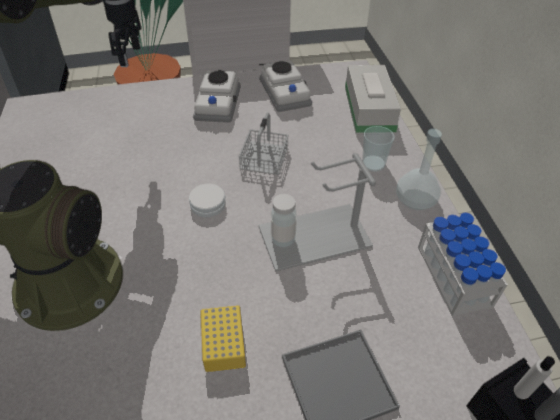

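```bash
cat > m.py <<'E'
from h import *
A={}
for n in ['scene','side']:
    c=camera(n);P=campose(c)
    for t in ['stand','basket','jar','tray']:
        r=cut_out(c,t)
        if r and r[0]['conf']>.4: A.setdefault(t,[]).append((n,cloud(c,P,cv2.erode(r[0]['pixels'].astype(np.uint8),np.ones((1,1)))>0)))
def rect(q):
    (c,s,a)=cv2.minAreaRect((q[:,:2]*1000).astype(np.float32)); return np.round(c,1),np.round(s,1),round(a,1)
for t,L in A.items():
    for n,q in L:
        print(t,n,len(q))
        if t=='stand':
            b=q[(q[:,2]>.004)&(q[:,2]<.013)]; print(' base',len(b),rect(b) if len(b)>9 else '')
            b=q[(q[:,2]>.170)]; print(' top',len(b),rect(b), b[:,2].max())
            b=q[(q[:,2]>.199)]; print(' tips',b.round(3).tolist()[:12])
        if t=='basket':
            b=q[(q[:,2]>.100)]; m=b.mean(0);_,S,V=np.linalg.svd(b[:,:2]-m[:2]);print(' bar',len(b),m.round(4),b.max(0).round(3),b.min(0).round(3),'dir',np.degrees(np.arctan2(V[0,1],V[0,0])).round(1)); print(rect(b))
            b=q[(q[:,2]>-.005)&(q[:,2]<.055)]; print(' body',rect(b))
        if t=='jar':
            b=q[q[:,2]>.128]; print(' top',len(b),b.mean(0).round(4),rect(b))
            b=q[(q[:,2]>.03)&(q[:,2]<.1)]; f=np.linalg.lstsq(np.c_[b[:,:2],np.ones(len(b))],(b[:,:2]**2).sum(1),rcond=None)[0];print(' body circ',f[:2]/2,np.sqrt(f[2]+(f[:2]**2).sum()/4))
        if t=='tray': print(rect(q[(q[:,2]<.02)&(q[:,2]>-.005)]))
E
python3 m.py
```

```text
stand scene 2777
 base 1941 (array([ 535.2, -328.7]), array([172.9, 178.5]), 7.9)Traceback (most recent call last):
  File "m.py", line 15, in <module>
    b=q[(q[:,2]>.170)]; print(' top',len(b),rect(b), b[:,2].max())
                                                     ~~~~~~~~~~^^
    return umr_maximum(a, axis, None, out, keepdims, initial, where)
ValueError: zero-size array to reduction operation maximum which has no identity
```

```bash
sed -i "s/if t=='stand':/if t=='stand' and q[:,2].max()>.15:/" m.py; python3 m.py
```

```text
stand scene 5755
 base 4290 (array([574.7,  32.4]), array([240.4, 142.6]), 6.6)
 top 794 (array([624. ,  39.6]), array([116.6,  99.4]), 7.6) 0.21028016639497016
 tips [[0.572, -0.005, 0.208], [0.571, -0.003, 0.209], [0.576, -0.004, 0.208], [0.574, -0.003, 0.208], [0.573, -0.0, 0.209], [0.571, -0.001, 0.207], [0.575, -0.004, 0.205], [0.575, -0.002, 0.206], [0.575, 0.002, 0.208], [0.571, 0.0, 0.206], [0.577, -0.002, 0.204], [0.575, -0.001, 0.205]]
stand side 4836
 base 3805 (array([572.4,  29.6]), array([240.1, 143.2]), 7.5)
 top 549 (array([622.7,  33.4]), array([113.6, 100. ]), 7.2) 0.20888140866777283
 tips [[0.669, 0.068, 0.199], [0.669, 0.063, 0.2], [0.667, 0.062, 0.199], [0.562, 0.063, 0.209], [0.565, 0.066, 0.206], [0.567, 0.065, 0.206], [0.562, 0.061, 0.207], [0.563, 0.059, 0.209], [0.566, 0.062, 0.206], [0.562, 0.062, 0.204], [0.563, 0.059, 0.207], [0.566, 0.061, 0.204]]
basket scene 4007
 bar 414 [0.5067 0.3426 0.1174] [0.529 0.393 0.128] [0.48  0.281 0.1  ] dir 67.6
(array([502.6, 337.6]), array([120. ,  12.1]), 66.6)
 body (array([484.3, 316.4]), array([172.8, 130.8]), 67.2)
basket side 1789
 bar 135 [0.4972 0.3211 0.1164] [0.528 0.387 0.125] [0.476 0.277 0.1  ] dir -114.0
(array([501.2, 333.1]), array([119.5,  11. ]), 67.0)
 body (array([520.5, 394.8]), array([255.9, 123.2]), 67.5)
jar scene 1291
 top 316 [0.4988 0.0357 0.1328] (array([497.5,  34.8]), array([48.7, 48. ]), 11.1)
 body circ [0.49717015 0.03397201] 0.027399097377462746
jar side 1162
 top 307 [0.4964 0.0296 0.1324] (array([497.4,  31.6]), array([48.7, 47.8]), 40.2)
 body circ [0.49678954 0.03207755] 0.027439531913758836
tray scene 2743
(array([ 528.8, -337. ]), array([190. , 191.3]), 8.7)
tray side 7211
(array([ 535.8, -329.9]), array([176.8, 171.1]), 8.8)
```

```bash
cat >> h.py <<'E'
def plan(xyz,jawdeg,down=True):
    "tool-frame shift and turn to target with tool down, jaw axis (mod 180) at jawdeg"
    s=read_state(); M=R.from_quat(s['tool_rot']).as_matrix(); p=np.array(s['eef_pos'])
    best=None
    for k in (0,180):
        a=np.radians(jawdeg+k); y=np.array([np.cos(a),np.sin(a),0]); x=np.array([0,0,-1.]); T=np.c_[x,y,np.cross(x,y)]
        w=R.from_matrix(M.T@T).as_rotvec(degrees=True)
        if best is None or np.linalg.norm(w)<np.linalg.norm(best[0]): best=(w,T)
    d=np.array(xyz)-p
    print('t',s['t'],'pos',p.round(4),'jaw',np.degrees(np.arctan2(M[1,1],M[0,1])).round(2),'x',M[:,0].round(4),'F',np.round(s['ft_force'],2),'w',round(s['grip_width'],3),'j',np.round(s['joint_pos'],2))
    print('turn',best[0].round(2),'shift first-in-current',(M.T@d).round(4),'in-final',(best[1].T@d).round(4))
E
python3 - <<'E'
from h import *
plan([.45,.033,.30],97)
E
```

```text
t 2.6 pos [0.1781 0.5204 0.2313] jaw 71.11 x [ 0.  0. -1.] F [ 0.36  0.32 -0.17] w 0.998 j [ 1.17  0.3   1.52  0.    1.32 -0.07]
turn [-25.89   0.    -0.  ] shift first-in-current [-0.0687 -0.3731  0.4151] in-final [-0.0687 -0.5169  0.2105]
```

```bash
python3 -m creep '[[[-8.63,0,0],[-0.02,0,0],1],[[-8.63,0,0],[-0.02,0,0],1],[[-8.63,0,0],[-0.0287,0,0],1],[[0,0,0],[0,-0.043,0.0175],1],[[0,0,0],[0,-0.043,0.0175],1],[[0,0,0],[0,-0.043,0.0175],1],[[0,0,0],[0,-0.043,0.0175],1],[[0,0,0],[0,-0.043,0.0175],1],[[0,0,0],[0,-0.043,0.0175],1],[[0,0,0],[0,-0.043,0.0175],1],[[0,0,0],[0,-0.043,0.0175],1],[[0,0,0],[0,-0.043,0.0175],1],[[0,0,0],[0,-0.043,0.0175],1],[[0,0,0],[0,-0.043,0.0175],1],[[0,0,0],[0,-0.043,0.0175],1],[[0,0,0],[0,0,0],1],[[0,0,0],[0,0,0],1]]'
cat > w.py <<'E'
from h import *
import sys
s=read_state();c=camera('wrist');P=campose(c,s);save(c,sys.argv[1]);print('cam',P[:3,3].round(3))
for t in ['jar','stand']:
    for x in cut_out(c,t)[:1]:
        q=cloud(c,P,x['pixels']);print(t,round(x['conf'],2),np.round(x['point']))
        if t=='jar':
            b=q[(q[:,2]>.126)];print(len(b),b.mean(0).round(4),cv2.minAreaRect((b[:,:2]*1000).astype(np.float32)))
        else:
            b=q[(q[:,2]>.199)];print('tips',len(b),b.mean(0).round(4),[b[k].mean(0).round(4) for k in (b[:,1]>.03,b[:,1]<.03) if k.any()])
            b=q[(q[:,2]>.16)];print(cv2.minAreaRect((b[:,:2]*1000).astype(np.float32)))
for t,z in [('stand_tips',.209),('stand_seat',.189),('jar',.008)]:
    for x in spot_point(c,t)[:1]: print(t,round(x['conf'],2),np.round(x['point']),atz(c,P,x['point'],z).round(4))
plan([.45,.033,.3],97)
E
python3 w.py wrist1
```

```text
t: 4.72
eef_pos: [0.4492, 0.0341, 0.2999]
tool_rot: [-0.043, 0.706, 0.043, 0.706]
ft_force: [0.5, 1.0, -0.2]
grip_width: 0.996
cam [0.37  0.025 0.443]
jar 0.58 [272. 219.]
2169 [0.4948 0.034  0.1333] ((496.0234069824219, 34.222145080566406), (48.99712371826172, 48.45732116699219), 54.10630416870117)
stand 0.67 [262. 270.]
tips 197 [0.5663 0.0304 0.2068] [array([0.5622, 0.0648, 0.207 ]), array([ 0.5701, -0.0016,  0.2066])]
((592.859375, 34.54014587402344), (59.543487548828125, 75.70467376708984), 6.8198065757751465)
stand_tips 0.87 [261. 353.] [[0.5675 0.035  0.209 ]]
stand_seat 0.65 [256. 359.] [[0.5913 0.0327 0.189 ]]
jar 0.75 [271. 192.] [[0.4946 0.0315 0.008 ]]
t 5.025 pos [0.4492 0.0343 0.3001] jaw 97.05 x [ 3.e-04  0.e+00 -1.e+00] F [-0.28  0.19  0.54] w 1.0 j [-0.01  0.03  1.68  0.    1.44 -1.7 ]
turn [0.05 0.02 0.  ] shift first-in-current [ 0.0001 -0.0014  0.0006] in-final [ 0.0001 -0.0014  0.0006]
```

View pics/wrist1.png

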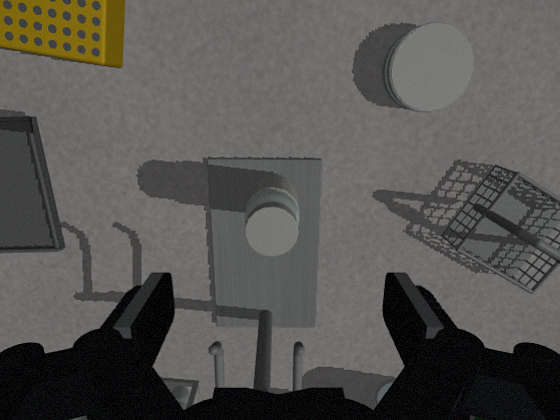

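```bash
python3 -c "
import cv2
a=cv2.imread('pics/scene0.png')[205:285,255:345];b=cv2.imread('pics/side0.png')[185:265,240:330]
cv2.imwrite('pics/crop.png',cv2.hconcat([cv2.resize(a,None,fx=4,fy=4),cv2.resize(b,None,fx=4,fy=4)]))"
python3 - <<'E'
from h import *
plan([.4955,.0333,.2],97)
E
```

```text
t 5.025 pos [0.4492 0.0343 0.3001] jaw 97.05 x [ 3.e-04  0.e+00 -1.e+00] F [-0.28  0.19  0.54] w 1.0 j [-0.01  0.03  1.68  0.    1.44 -1.7 ]
turn [0.05 0.02 0.  ] shift first-in-current [ 0.1001 -0.0067  0.0458] in-final [ 0.1001 -0.0067  0.0458]
```

View pics/crop.png

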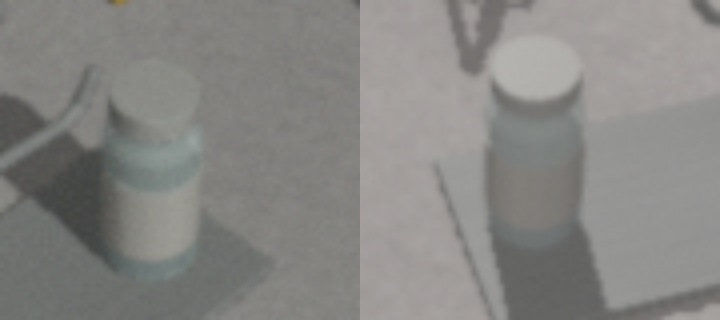

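```bash
python3 -m creep '[[[0,0,0],[0.02,-0.0035,0.023],1],[[0,0,0],[0.03,-0.0032,0.0228],1],[[0,0,0],[0.05,0,0],1],[[0,0,0],[0.05,0,0],1],[[0,0,0],[0.04,0,0],1],[[0,0,0],[0.025,0,0],1],[[0,0,0],[0.013,0,0],1],[[0,0,0],[0,0,0],1],[[0,0,0],[0,0,0],1]]'
python3 - <<'E'
from h import *
plan([.4965,.0333,.072],97)
c=camera('side');save(c,'side1')
E
```

```text
t: 6.15
eef_pos: [0.4962, 0.0328, 0.073]
tool_rot: [-0.043, 0.705, 0.043, 0.706]
ft_force: [-0.0, 0.1, 0.1]
grip_width: 1.003
t 6.15 pos [0.4962 0.0328 0.073 ] jaw 97.0 x [ 0.0017 -0.     -1.    ] F [-0.03  0.05  0.11] w 1.003 j [-0.01  0.38  1.82 -0.    0.94 -1.7 ]
turn [0.   0.09 0.01] shift first-in-current [0.001  0.0005 0.0003] in-final [0.001  0.0005 0.0003]
```

View pics/side1.png

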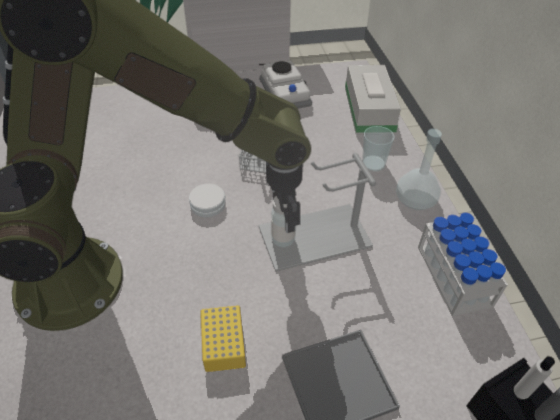

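Gripper straddles the jar (side view ~(285,215)), clear of the prong ends at (315,165) and (327,185). Close.

```bash
python3 -m creep '[[[0,0,0],[0,0,0],0],[[0,0,0],[0,0,0],0],[[0,0,0],[0,0,0],0],[[0,0,0],[0,0,0],0],[[0,0,0],[0,0,0],0],[[0,0,0],[0,0,0],0],[[0,0,0],[0,0,0],0],[[0,0,0],[0,0,0],0]]'
python3 -m creep '[[[0,0,0],[-0.01,0,0],0],[[0,0,0],[-0.02,0,0],0],[[0,0,0],[-0.025,0,0],0],[[0,0,0],[-0.025,0,0],0],[[0,0,0],[0,0,0],0]]'
python3 - <<'E'
from h import *
plan([.535,-.330,.152],62)
c=camera('side');save(c,'side2')
c=camera('scene');P=campose(c);save(c,'scene2')
r=cut_out(c,'jar')[:1]
for x in r: q=cloud(c,P,x['pixels']);print(x['conf'],np.percentile(q,[1,99],axis=0).round(3))
E
```

```text
t: 7.2
eef_pos: [0.4961, 0.0327, 0.0729]
tool_rot: [-0.043, 0.705, 0.043, 0.706]
ft_force: [-1.9, 1.5, 8.7]
grip_width: 0.635
t: 7.82
eef_pos: [0.4963, 0.0327, 0.1535]
tool_rot: [-0.043, 0.705, 0.043, 0.707]
ft_force: [-0.6, -0.6, -4.4]
grip_width: 0.635
t 7.825 pos [0.4963 0.0327 0.1535] jaw 97.0 x [ 0.0031 -0.     -1.    ] F [-0.61 -0.56 -4.42] w 0.635 j [-0.01  0.26  1.76 -0.    1.12 -1.7 ]
turn [ 3.5e+01  1.8e-01 -3.0e-02] shift first-in-current [ 0.0016 -0.3647 -0.0057] in-final [ 0.0015 -0.3021  0.2045]
0.78 [[0.479 0.01  0.088]
 [0.525 0.062 0.214]]
```

View pics/scene2.png

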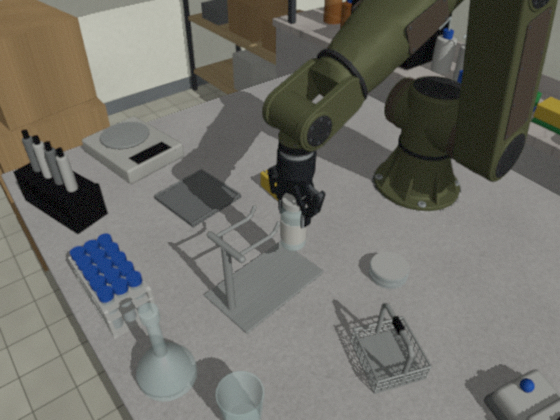

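```bash
python3 -m creep '[[[0,0,0],[0,-0.015,0],0],[[0,0,0],[0,-0.03,0],0],[[0,0,0],[0,-0.035,-0.001],0],[[0,0,0],[0,-0.035,-0.001],0],[[0,0,0],[0,-0.035,-0.001],0],[[0,0,0],[0,-0.035,-0.001],0],[[0,0,0],[0,-0.035,-0.001],0],[[0,0,0],[0,-0.035,-0.001],0],[[0,0,0],[0,-0.035,0],0],[[0,0,0],[0,-0.035,0],0],[[0,0,0],[0,-0.025,0],0],[[0,0,0],[0,-0.015,0],0],[[0,0,0],[0,0,0],0],[[0,0,0],[0,0,0],0]]'
python3 - <<'E'
from h import *
plan([.535,-.330,.072],97)
c=camera('side');P=campose(c);save(c,'side3')
for x in cut_out(c,'jar')[:1]: q=cloud(c,P,x['pixels']);print(x['conf'],np.percentile(q,[1,99],axis=0).round(3))
E
```

```text
t: 9.72
eef_pos: [0.5341, -0.3296, 0.1518]
tool_rot: [-0.043, 0.706, 0.043, 0.706]
ft_force: [0.3, -0.3, -3.6]
grip_width: 0.637
t 9.725 pos [ 0.5341 -0.3296  0.1518] jaw 97.02 x [-4.e-04  4.e-04 -1.e+00] F [ 0.27 -0.33 -3.61] w 0.637 j [-0.61  0.54  1.37  0.    1.23 -2.3 ]
turn [ 0.02 -0.02 -0.03] shift first-in-current [ 0.0798 -0.0005  0.0009] in-final [ 0.0798 -0.0005  0.0009]
0.67 [[ 0.506 -0.359  0.005]
 [ 0.566 -0.295  0.213]]
```

View pics/side3.png

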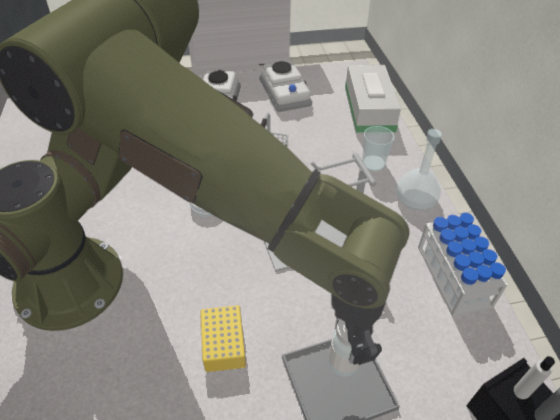

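```bash
python3 -m creep '[[[0,0,0],[0.015,0,0],0],[[0,0,0],[0.025,0,0],0],[[0,0,0],[0.02,0,0],0],[[0,0,0],[0.012,0,0],0],[[0,0,0],[0.005,0,0],0],[[0,0,0],[0.001,0,0],0],[[0,0,0],[0.001,0,0],0],[[0,0,0],[0.001,0,0],0],[[0,0,0],[0,0,0],0]]'
```

```text
t: 10.95
eef_pos: [0.5342, -0.3303, 0.0722]
tool_rot: [-0.043, 0.706, 0.043, 0.706]
ft_force: [0.9, -0.3, -4.9]
grip_width: 0.636
```

```bash
python3 -m creep '[[[0,0,0],[0.0008,0,0],0],[[0,0,0],[0.0008,0,0],0],[[0,0,0],[0,0,0],0]]'; python3 -m creep '[[[0,0,0],[0.0005,0,0],0],[[0,0,0],[0,0,0],0]]'
```

```text
t: 11.32
eef_pos: [0.5341, -0.3303, 0.0703]
tool_rot: [-0.043, 0.706, 0.043, 0.706]
ft_force: [1.0, 0.5, -3.2]
grip_width: 0.637
t: 11.58
eef_pos: [0.5342, -0.3303, 0.0701]
tool_rot: [-0.043, 0.706, 0.043, 0.706]
ft_force: [0.1, 0.9, -1.3]
grip_width: 0.636
```

```bash
python3 -m creep '[[[0,0,0],[0.0005,0,0],0],[[0,0,0],[0,0,0],0]]'; python3 -m creep '[[[0,0,0],[0,0,0],0.75],[[0,0,0],[0,0,0],0.85],[[0,0,0],[0,0,0],1],[[0,0,0],[0,0,0],1],[[0,0,0],[0,0,0],1],[[0,0,0],[0,0,0],1]]'; python3 -m creep '[[[0,0,0],[-0.02,0,0],1],[[0,0,0],[-0.04,0,0],1],[[0,0,0],[-0.06,0,0],1],[[0,0,0],[-0.06,0,0],1],[[0,0,0],[0,0,0],1]]'
python3 - <<'E'
from h import *
plan([.56,.31,.30],-23)
for n in ['side','scene']:
    c=camera(n);P=campose(c);save(c,n+'4')
    for x in cut_out(c,'jar')[:1]: q=cloud(c,P,x['pixels']);print(x['conf'],np.percentile(q,[1,99],axis=0).round(3))
E
```

```text
t: 11.82
eef_pos: [0.5344, -0.3304, 0.07]
tool_rot: [-0.043, 0.706, 0.043, 0.706]
ft_force: [-2.3, 2.6, 5.3]
grip_width: 0.638
t: 12.58
eef_pos: [0.5341, -0.3303, 0.0694]
tool_rot: [-0.043, 0.706, 0.043, 0.706]
ft_force: [-0.5, -0.1, 1.1]
grip_width: 0.998
t: 13.2
eef_pos: [0.5352, -0.331, 0.2565]
tool_rot: [-0.045, 0.703, 0.041, 0.709]
ft_force: [-0.3, -0.3, 0.2]
grip_width: 1.0
t 13.2 pos [ 0.5352 -0.331   0.2565] jaw 97.0 x [ 0.0085 -0.006  -0.9999] F [-0.33 -0.25  0.2 ] w 1.0 j [-0.61  0.46  1.25 -0.    1.43 -2.31]
turn [-60.     0.19   0.59] shift first-in-current [-0.0471  0.6329  0.1031] in-final [-0.0435  0.2277  0.5997]
0.82 [[ 0.507 -0.359  0.004]
 [ 0.565 -0.254  0.132]]
0.67 [[ 0.514 -0.348  0.009]
 [ 0.565 -0.3    0.133]]
```

View pics/side4.png

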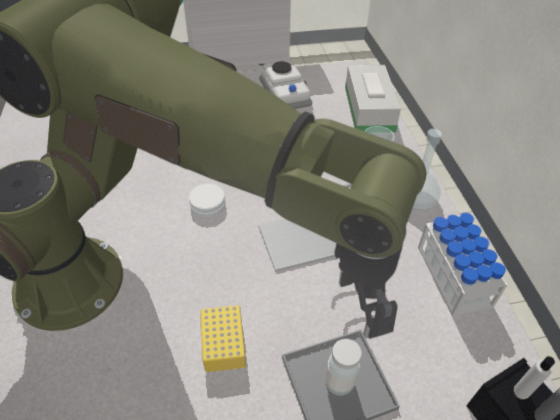

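Run:
```python
from h import *
plan([.518,.372,.30],97)
```

```text
t 13.4 pos [ 0.5338 -0.3301  0.2487] jaw 97.0 x [-1.3e-03  8.0e-04 -1.0e+00] F [-0.27 -0.01 -0.31] w 0.998 j [-0.61  0.47  1.25 -0.    1.42 -2.31]
turn [-0.   -0.07 -0.06] shift first-in-current [-0.0507  0.6988  0.0698] in-final [-0.0513  0.6988  0.0699]
```

```bash
python3 -m creep '[[[0,0,0],[-0.025,0.01,0],1],[[0,0,0],[-0.026,0.025,0],1],[[0,0,0],[0,0.045,0.004],1],[[0,0,0],[0,0.045,0.004],1],[[0,0,0],[0,0.045,0.004],1],[[0,0,0],[0,0.045,0.004],1],[[0,0,0],[0,0.045,0.004],1],[[0,0,0],[0,0.045,0.004],1],[[0,0,0],[0,0.045,0.004],1],[[0,0,0],[0,0.045,0.005],1],[[0,0,0],[0,0.045,0.005],1],[[0,0,0],[0,0.045,0.006],1],[[0,0,0],[0,0.045,0.006],1],[[0,0,0],[0,0.045,0.006],1],[[0,0,0],[0,0.045,0.006],1],[[0,0,0],[0,0.045,0.006],1],[[0,0,0],[0,0.034,0.006],1],[[0,0,0],[0,0,0],1]]'
python3 -m creep '[[[10,0,0],[0,0,0],1],[[10,0,0],[0,0,0],1],[[10,0,0],[0,0,0],1],[[10,0,0],[0,0,0],1],[[10,0,0],[0,0,0],1],[[10,0,0],[0,0,0],1],[[10,0,0],[0,0,0],1],[[10,0,0],[0,0,0],1],[[10,0,0],[0,0,0],1],[[10,0,0],[0,0,0],1],[[10,0,0],[0,0,0],1],[[10,0,0],[0,0,0],1],[[0,0,0],[0,0,0],1],[[0,0,0],[0,0,0],1]]'
cat > wb.py <<'E'
from h import *
import sys
s=read_state();c=camera('wrist');P=campose(c,s);save(c,sys.argv[1]);print('cam',P[:3,3].round(3))
for t in ['basket']:
    for x in cut_out(c,t)[:1]:
        q=cloud(c,P,x['pixels']);print(t,round(x['conf'],2),np.round(x['point']))
        b=q[q[:,2]>.105];print(len(b),b.mean(0).round(4),b[:,2].max(),cv2.minAreaRect((b[:,:2]*1000).astype(np.float32)))
        b=q[q[:,2]>.116]; print('grip-top',len(b),b.mean(0).round(4),cv2.minAreaRect((b[:,:2]*1000).astype(np.float32)))
for t,z in [('basket_bar',.115),('basket',0)]:
    for x in spot_point(c,t)[:1]: print(t,round(x['conf'],2),np.round(x['point']),atz(c,P,x['point'],z).round(4))
plan([.502,.335,.2],-23)
E
python3 wb.py wrist5
```

```text
t: 15.65
eef_pos: [0.5218, 0.3743, 0.2984]
tool_rot: [-0.044, 0.707, 0.044, 0.705]
ft_force: [0.0, -0.7, 0.3]
grip_width: 0.999
t: 17.4
eef_pos: [0.5225, 0.372, 0.3001]
tool_rot: [-0.589, -0.391, 0.589, -0.391]
ft_force: [-0.3, -0.3, 0.7]
grip_width: 1.003
cam [0.553 0.445 0.443]
basket 0.72 [270. 193.]
1239 [0.5042 0.3426 0.1199] 0.12751059036292356 ((501.45782470703125, 337.2294616699219), (116.74205780029297, 10.452095985412598), 67.13562774658203)
grip-top 1068 [0.5026 0.3391 0.1212] ((500.9257507324219, 335.9675598144531), (104.95626831054688, 10.452095985412598), 67.13562774658203)
basket_bar 0.89 [273. 221.] [[0.5008 0.3343 0.115 ]]
basket 0.89 [272. 186.] [[0.499  0.3391 0.    ]]
t 17.6 pos [0.5225 0.3724 0.3003] jaw -22.92 x [-1.e-04 -1.e-04 -1.e+00] F [ 0.13 -0.14 -0.34] w 0.999 j [ 0.56  0.48  1.12 -0.    1.54  0.96]
turn [0.08 0.01 0.01] shift first-in-current [ 0.1003 -0.0043  0.0424] in-final [ 0.1003 -0.0042  0.0424]
```

View pics/wrist5.png

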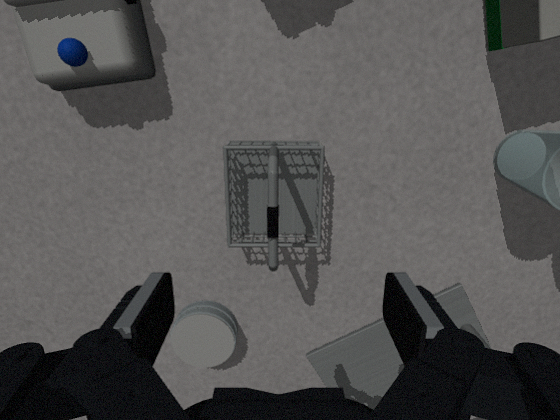

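```bash
python3 - <<'E'
from h import *
plan([.501,.3355,.096],-22.9)
E
python3 -m creep '[[[0,0,0],[0.02,-0.0025,0.021],1],[[0,0,0],[0.04,-0.0025,0.021],1],[[0,0,0],[0.05,0,0],1],[[0,0,0],[0.045,0,0],1],[[0,0,0],[0.03,0,0],1],[[0,0,0],[0.015,0,0],1],[[0,0,0],[0.003,0,0],1],[[0,0,0],[0,0,0],1],[[0,0,0],[0,0,0],1]]'
python3 - <<'E'
from h import *
plan([.501,.3355,.096],-22.9)
s=read_state();c=camera('wrist');P=campose(c,s);save(c,'wrist6')
for x in spot_point(c,'basket_bar')[:1]: print(round(x['conf'],2),np.round(x['point']),atz(c,P,x['point'],.115).round(4))
E
```

```text
t 17.6 pos [0.5225 0.3724 0.3003] jaw -22.92 x [-1.e-04 -1.e-04 -1.e+00] F [ 0.13 -0.14 -0.34] w 0.999 j [ 0.56  0.48  1.12 -0.    1.54  0.96]
turn [-0.02  0.01  0.01] shift first-in-current [ 0.2043 -0.0054  0.0423] in-final [ 0.2043 -0.0054  0.0423]
t: 18.73
eef_pos: [0.5019, 0.336, 0.0986]
tool_rot: [0.59, 0.39, -0.589, 0.39]
ft_force: [-0.1, -0.1, -0.6]
grip_width: 0.998
t 18.725 pos [0.5019 0.336  0.0986] jaw -23.0 x [ 1.6e-03  9.0e-04 -1.0e+00] F [-0.08 -0.06 -0.57] w 0.998 j [ 0.53  0.55  1.49 -0.    1.1   0.93]
turn [-0.1  -0.08 -0.06] shift first-in-current [ 0.0026 -0.0006  0.0009] in-final [ 0.0026 -0.0006  0.0009]
0.73 [275. 302.] [[0.4992 0.3341 0.115 ]]
```

View pics/wrist6.png

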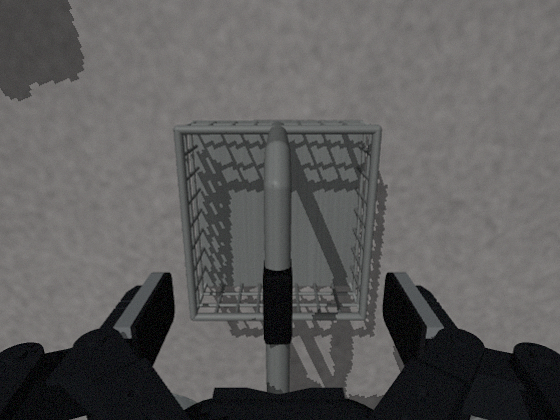

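```bash
python3 -m creep '[[[0,0,0],[0.002,-0.0008,0.0012],1],[[0,0,0],[0,0,0],0],[[0,0,0],[0,0,0],0],[[0,0,0],[0,0,0],0],[[0,0,0],[0,0,0],0],[[0,0,0],[0,0,0],0],[[0,0,0],[0,0,0],0],[[0,0,0],[0,0,0],0],[[0,0,0],[0,0,0],0]]'
python3 -m creep '[[[0,0,0],[-0.01,0,0],0],[[0,0,0],[-0.03,0,0],0],[[0,0,0],[-0.05,0,0],0],[[0,0,0],[-0.05,0,0],0],[[0,0,0],[-0.03,0,0],0],[[0,0,0],[0,0,0],0]]'
python3 - <<'E'
from h import *
plan([.501,.3355,.29],7)
s=read_state();c=camera('wrist');P=campose(c,s);save(c,'wrist7')
for x in cut_out(c,'basket')[:1]:
    q=cloud(c,P,x['pixels']);d=s['eef_pos'][2]+.019
    b=q[abs(q[:,2]-d)<.01];print(len(b),b.mean(0),cv2.minAreaRect((b[:,:2]*1000).astype(np.float32)))
c=camera('scene');P=campose(c);save(c,'scene7')
for x in cut_out(c,'basket')[:1]:
    q=cloud(c,P,x['pixels']);print(x['conf'],np.percentile(q,[.5,99.5],axis=0).round(3))
E
```

```text
t: 19.95
eef_pos: [0.5002, 0.335, 0.0953]
tool_rot: [-0.59, -0.39, 0.59, -0.39]
ft_force: [1.4, -0.2, -0.6]
grip_width: 0.115
t: 20.7
eef_pos: [0.5006, 0.3353, 0.268]
tool_rot: [0.591, 0.39, -0.588, 0.39]
ft_force: [0.1, -0.5, -4.0]
grip_width: 0.117
t 20.7 pos [0.5006 0.3353 0.268 ] jaw -23.0 x [ 0.0037  0.0022 -1.    ] F [ 0.14 -0.48 -4.02] w 0.117 j [0.53 0.39 1.31 0.   1.43 0.93]
turn [-30.    -0.16  -0.2 ] shift first-in-current [-0.022   0.0003 -0.0004] in-final [-0.022   0.0004 -0.0001]
5009 [0.50894447 0.35614535 0.29065727] ((503.18951416015625, 344.3912048339844), (100.99769592285156, 35.92908477783203), 82.11022186279297)
0.82 [[ 0.275  0.185 -0.002]
 [ 0.573  0.41   0.293]]
```

View pics/wrist7.png

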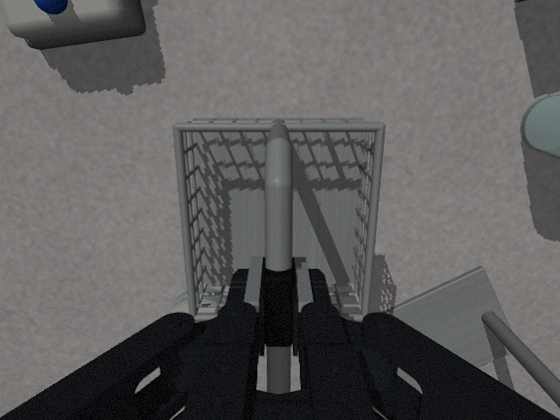

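View pics/scene7.png

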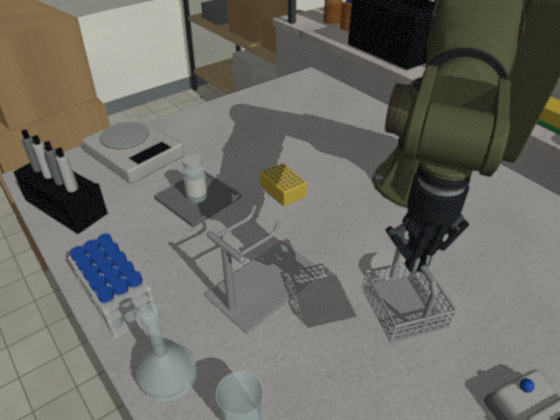

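```bash
python3 -m creep '[[[-6,0,0],[0,0,0],0],[[-9,0,0],[0,0,0],0],[[-9,0,0],[0,0,0],0],[[-6.1,0,0],[0,0,0],0],[[0,0,0],[0,0,0],0],[[0,0,0],[0,0,0],0]]'
python3 - <<'E'
from h import *
plan([.459,.017,.26],7.1)
E
```

```text
t: 21.65
eef_pos: [0.5001, 0.3349, 0.2647]
tool_rot: [0.468, 0.53, -0.469, 0.529]
ft_force: [1.0, 1.0, -2.5]
grip_width: 0.119
t 21.65 pos [0.5001 0.3349 0.2647] jaw 6.95 x [-1.e-03 -5.e-04 -1.e+00] F [ 0.99  0.97 -2.55] w 0.119 j [0.53 0.4  1.31 0.   1.43 0.41]
turn [-0.15  0.02  0.06] shift first-in-current [ 0.0049 -0.0793  0.3106] in-final [ 0.0047 -0.0801  0.3104]
```

```bash
python3 -m creep '[[[-0.1,0,0],[0,-0.01,0.01],0],[[0,0,0],[0,-0.02,0.025],0],[[0,0,0],[0,-0.02,0.035],0],[[0,0,0],[0,-0.02,0.04],0],[[0,0,0],[0,-0.01,0.04],0],[[0,0,0],[0,0,0.04],0],[[0,0,0],[0,0,0.04],0],[[0,0,0],[0,0,0.035],0],[[0,0,0],[0,0,0.025],0],[[0,0,0],[0,0,0.015],0],[[0,0,0],[0,0,0.0055],0],[[0,0,0],[0,0,0],0],[[0,0,0],[0,0,0],0]]'
cat > v.py <<'E'
from h import *
import sys
from scipy.spatial.transform import Rotation
plan([.459,.017,.2125],7.1)
for n in ['scene','side']:
    c=camera(n);P=campose(c);save(c,n+sys.argv[1])
    for x in cut_out(c,'basket')[:1]: q=cloud(c,P,x['pixels']);print(n,'basket',round(x['conf'],2),np.percentile(q,[1,99],axis=0).round(3).tolist())
    for t,z in [('stand_tips',.209),('stand_seat',.189),('basket_bar',read_state()['eef_pos'][2]+.0197)]:
        for x in spot_point(c,t)[:1]: print(t,round(x['conf'],2),np.round(x['point']),atz(c,P,x['point'],z).round(4))
s=read_state();c=camera('wrist');save(c,'wrist'+sys.argv[1])
E
python3 v.py 8
```

```text
t: 23.28
eef_pos: [0.4597, 0.0175, 0.2654]
tool_rot: [0.468, 0.531, -0.467, 0.53]
ft_force: [-0.3, 0.1, -3.1]
grip_width: 0.118
t 23.275 pos [0.4597 0.0175 0.2654] jaw 7.23 x [-1.e-04  1.e-04 -1.e+00] F [-0.31  0.12 -3.08] w 0.118 j [-0.04  0.07  1.71  0.    1.36 -0.17]
turn [ 0.13 -0.01  0.  ] shift first-in-current [ 0.0529 -0.0008  0.0005] in-final [ 0.0529 -0.0008  0.0005]
scene basket 0.56 [[0.208, -0.231, -0.001], [0.52, 0.083, 0.29]]
stand_tips 0.85 [265. 212.] [[0.5661 0.0264 0.209 ]]
stand_seat 0.92 [256. 226.] [[0.5916 0.0321 0.189 ]]
basket_bar 0.94 [305. 156.] [[0.4535 0.0125 0.2851]]
side basket 0.68 [[0.401, -0.048, -0.001], [0.552, 0.264, 0.294]]
stand_tips 0.97 [320. 170.] [[0.573  0.0351 0.209 ]]
stand_seat 0.9 [326. 178.] [[0.5865 0.03   0.189 ]]
basket_bar 0.72 [266. 156.] [[0.4556 0.012  0.2851]]
```

View pics/side8.png

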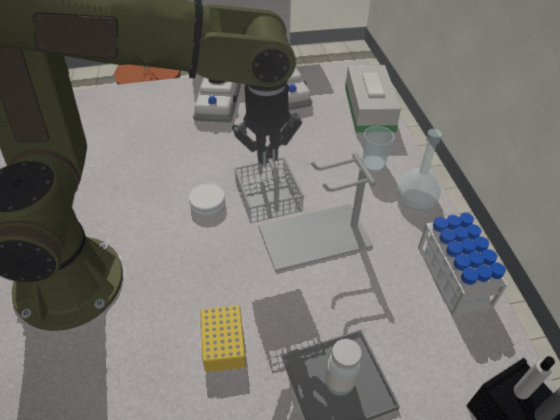

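View pics/scene8.png

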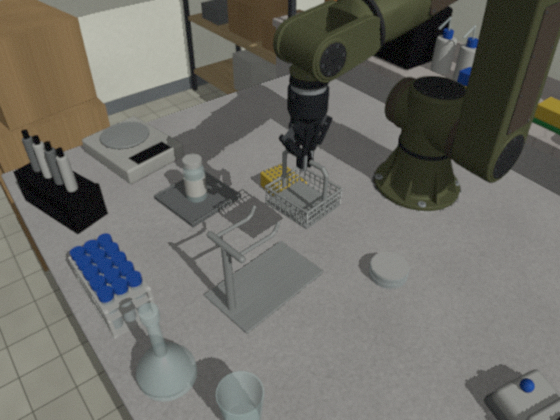

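View pics/wrist8.png

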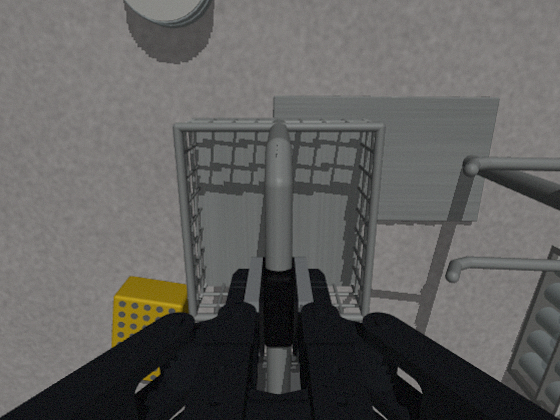

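```bash
python3 -m creep '[[[0,0,0],[0.015,0,0],0],[[0,0,0],[0.02,0,0],0],[[0,0,0],[0.013,0,0],0],[[0,0,0],[0.005,0,0],0],[[0,0,0],[0,0,0],0],[[0,0,0],[0,0,0],0]]'
python3 - <<'E'
from h import *
plan([.5845,.0327,.2125],7.1)
s=read_state();c=camera('wrist');P=campose(c,s);save(c,'wrist9')
for x in cut_out(c,'stand')[:1]:
    q=cloud(c,P,x['pixels']);u=np.array([np.cos(np.radians(7.1)),np.sin(np.radians(7.1))]);v=np.array([-u[1],u[0]])
    b=q[q[:,2]>.165]; S=np.c_[(b[:,:2]-s['eef_pos'][:2])@u,(b[:,:2]-s['eef_pos'][:2])@v,b[:,2]]
    for sg in (S[:,1]>.015,S[:,1]<.015):
        T=S[sg];print(len(T),T.min(0).round(4),T.max(0).round(4))
        p=T[(T[:,2]<.2)&(T[:,2]>.18)];print(' prong',len(p),p.mean(0).round(4),np.polyfit(p[:,0],p[:,1],1).round(3))
        p=T[(T[:,2]>.203)];print(' tip',len(p),p.mean(0).round(4) if len(p) else '')
for t,z in [('stand_tips',.209),('stand_seat',.189),('basket_bar',s['eef_pos'][2]+.0197)]:
    for x in spot_point(c,t)[:1]: print(t,round(x['conf'],2),np.round(x['point']),atz(c,P,x['point'],z).round(4))
E
```

```text
t: 24.58
eef_pos: [0.46, 0.0169, 0.2129]
tool_rot: [0.468, 0.53, -0.467, 0.531]
ft_force: [0.2, 0.5, -3.3]
grip_width: 0.118
t 24.575 pos [0.46   0.0169 0.2129] jaw 7.19 x [ 9.e-04 -0.e+00 -1.e+00] F [ 0.16  0.46 -3.3 ] w 0.118 j [-0.04  0.12  1.79  0.    1.24 -0.17]
turn [ 0.09  0.01 -0.05] shift first-in-current [ 5.000e-04  1.255e-01 -1.000e-04] in-final [ 0.0004  0.1255 -0.0003]
835 [0.1037 0.0307 0.1852] [0.1355 0.0393 0.2104]
 prong 465 [0.1238 0.0364 0.1909] [-0.131  0.053]
 tip 332 [0.1071 0.0357 0.2074]
1309 [ 0.1034 -0.0365  0.1832] [ 0.1498 -0.0281  0.2102]
 prong 974 [ 0.1299 -0.031   0.1903] [-0.049 -0.025]
 tip 269 [ 0.1069 -0.0314  0.207 ]
basket_bar 0.85 [277. 300.] [[0.4591 0.0175 0.2326]]
```

View pics/wrist9.png

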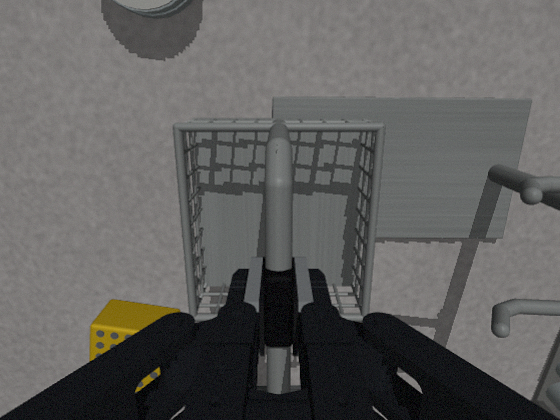

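```bash
python3 -m creep '[[[0,0,0],[0,0.008,-0.001],0],[[0,0,0],[0,0.015,-0.001],0],[[0,0,0],[0,0.018,0],0],[[0,0,0],[0,0.018,0],0],[[0,0,0],[0,0.018,0],0],[[0,0,0],[0,0.018,0],0],[[0,0,0],[0,0.015,0],0],[[0,0,0],[0,0.01,0],0],[[0,0,0],[0,0.007,0],0],[[0,0,0],[0,0,0],0],[[0,0,0],[0,0,0],0]]'
sed -i 's/plan(.*/plan([.5863,.0346,.174],7.1)/' v.py; python3 v.py 10
```

```text
t: 26.2
eef_pos: [0.5853, 0.0348, 0.2124]
tool_rot: [0.468, 0.53, -0.468, 0.53]
ft_force: [0.1, 0.7, -2.2]
grip_width: 0.116
t 26.2 pos [0.5853 0.0348 0.2124] jaw 7.19 x [-0. -0. -1.] F [ 0.06  0.71 -2.21] w 0.116 j [-0.    0.4   1.44 -0.    1.31 -0.13]
turn [0.09 0.   0.  ] shift first-in-current [0.0384 0.001  0.0003] in-final [0.0384 0.001  0.0003]
scene basket 0.83 [[0.423, -0.141, -0.001], [0.644, 0.101, 0.24]]
stand_seat 0.78 [256. 226.] [[0.5934 0.0315 0.189 ]]
basket_bar 0.9 [262. 206.] [[0.5775 0.0323 0.2322]]
side basket 0.67 [[0.526, -0.03, -0.002], [0.692, 0.254, 0.242]]
stand_tips 0.8 [320. 172.] [[0.5723 0.0297 0.209 ]]
stand_seat 0.85 [328. 176.] [[0.5907 0.0352 0.189 ]]
basket_bar 0.84 [325. 164.] [[0.5793 0.0275 0.2322]]
```

View pics/side10.png

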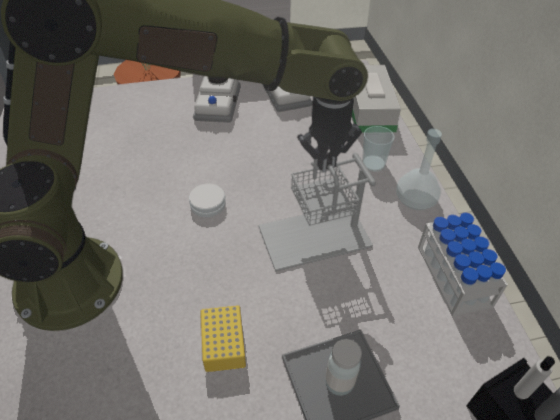

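View pics/scene10.png

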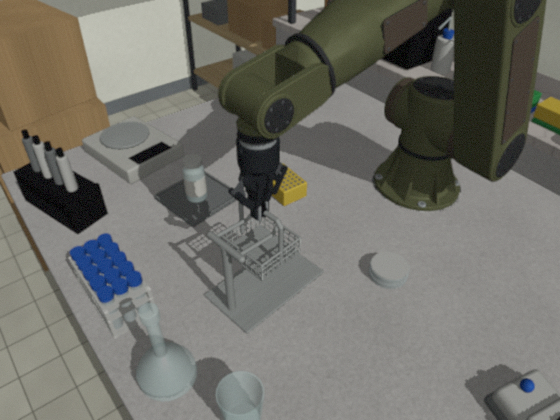

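View pics/wrist10.png

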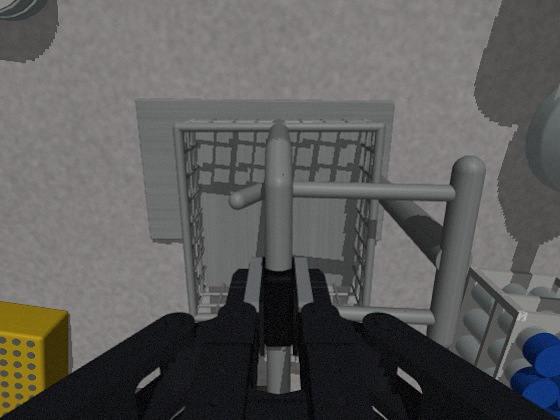

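```bash
python3 -m creep '[[[0,0,0],[0.006,0.001,0],0],[[0,0,0],[0.01,0,0],0],[[0,0,0],[0.01,0,0],0],[[0,0,0],[0.005,0,0],0],[[0,0,0],[0.002,0,0],0],[[0,0,0],[0.001,0,0],0],[[0,0,0],[0.001,0,0],0],[[0,0,0],[0,0,0],0]]'; python3 -m creep '[[[0,0,0],[0.001,0,0],0],[[0,0,0],[0.0008,0,0],0],[[0,0,0],[0,0,0],0]]'
python3 - <<'E'
from h import *
plan([.5863,.0346,.174],7.1)
s=read_state();c=camera('wrist');save(c,'wrist11')
E
```

```text
t: 27.75
eef_pos: [0.5865, 0.0349, 0.1775]
tool_rot: [0.468, 0.53, -0.468, 0.53]
ft_force: [0.1, -0.1, -2.4]
grip_width: 0.117
t: 28.12
eef_pos: [0.5865, 0.0349, 0.1756]
tool_rot: [0.468, 0.53, -0.468, 0.53]
ft_force: [-0.4, -0.3, -1.7]
grip_width: 0.116
t 28.125 pos [0.5865 0.0349 0.1756] jaw 7.19 x [ 0.  0. -1.] F [-0.42 -0.28 -1.66] w 0.116 j [-0.    0.43  1.48  0.    1.23 -0.13]
turn [ 0.09 -0.   -0.  ] shift first-in-current [ 0.0016 -0.0002  0.0003] in-final [ 0.0016 -0.0002  0.0003]
```

View pics/wrist11.png

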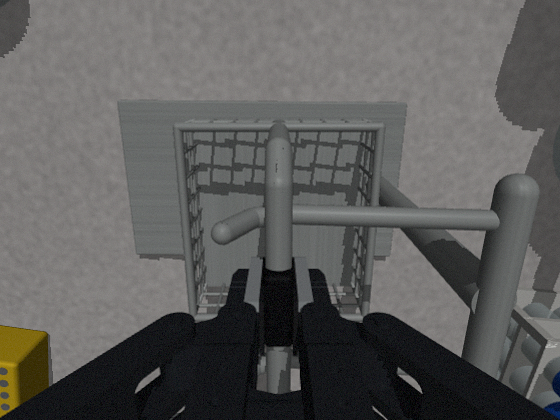

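```bash
python3 -m creep '[[[0,0,0],[0.0008,0,0],0],[[0,0,0],[0.0005,0,0],0],[[0,0,0],[0,0,0],0]]';python3 -m creep '[[[0,0,0],[0.0006,0,0],0],[[0,0,0],[0,0,0],0]]'
```

```text
t: 28.55
eef_pos: [0.5869, 0.035, 0.175]
tool_rot: [0.468, 0.53, -0.467, 0.531]
ft_force: [0.9, -0.1, 6.1]
grip_width: 0.118
t: 28.8
eef_pos: [0.5871, 0.035, 0.1748]
tool_rot: [0.468, 0.53, -0.467, 0.531]
ft_force: [1.1, 0.2, 8.3]
grip_width: 0.119
```

```bash
python3 -m creep '[[[0,0,0],[-0.0006,0,0],0],[[0,0,0],[0,0,0],0]]';python3 -m creep '[[[0,0,0],[0,0,0],0.18],[[0,0,0],[0,0,0],0.25],[[0,0,0],[0,0,0],0.35],[[0,0,0],[0,0,0],0.45],[[0,0,0],[0,0,0],0.5],[[0,0,0],[0,0,0],0.5]]'
sed -i 's/camera(.wrist.);/camera("wrist");/' v.py; python3 v.py 12
```

```text
t: 29.05
eef_pos: [0.587, 0.035, 0.1748]
tool_rot: [0.468, 0.53, -0.467, 0.531]
ft_force: [2.9, 1.4, 5.4]
grip_width: 0.118
t: 29.8
eef_pos: [0.5865, 0.0349, 0.1743]
tool_rot: [0.468, 0.53, -0.468, 0.53]
ft_force: [-0.2, 0.5, 0.3]
grip_width: 0.505
t 29.8 pos [0.5865 0.0349 0.1743] jaw 7.19 x [-1.e-04 -0.e+00 -1.e+00] F [-0.24  0.55  0.26] w 0.505 j [-0.    0.43  1.48 -0.    1.23 -0.13]
turn [ 0.09 -0.    0.  ] shift first-in-current [ 0.0003 -0.0002  0.0003] in-final [ 0.0003 -0.0002  0.0003]
scene basket 0.6 [[0.465, -0.121, -0.001], [0.644, 0.101, 0.205]]
stand_tips 0.7 [264. 213.] [[0.5688 0.0286 0.209 ]]
stand_seat 0.93 [257. 225.] [[0.5886 0.0296 0.189 ]]
basket_bar 0.8 [257. 223.] [[0.5887 0.0299 0.194 ]]
side basket 0.63 [[0.525, -0.03, -0.002], [0.676, 0.202, 0.205]]
stand_tips 0.59 [317. 170.] [[0.567 0.035 0.209]]
stand_seat 0.73 [326. 178.] [[0.5848 0.0291 0.189 ]]
basket_bar 0.98 [323. 176.] [[0.5794 0.0308 0.194 ]]
```

View pics/wrist12.png

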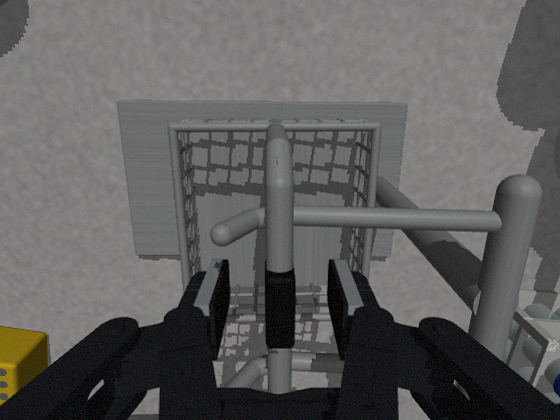

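View pics/side12.png

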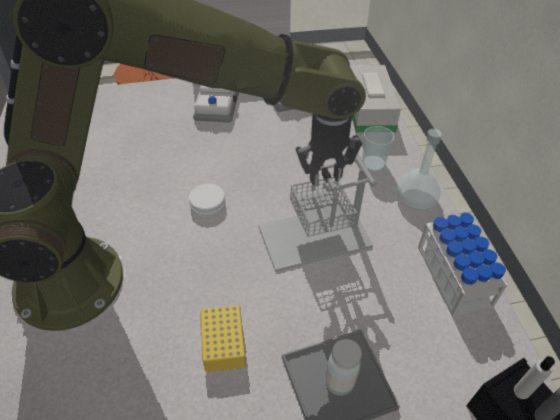

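```bash
python3 -m creep '[[[0,0,0],[0,0,0],0.5],[[0,0,0],[0,0,0],0.5],[[0,0,0],[-0.005,0,0],0.5],[[0,0,0],[-0.01,0,0],0.5],[[0,0,0],[-0.015,0,0],0.5],[[0,0,0],[-0.02,0,0],0.5],[[0,0,0],[-0.03,0,0],0.5],[[0,0,0],[-0.04,0,0],0.5],[[0,0,0],[-0.04,0,0],0.5],[[0,0,0],[0,0,0],0.5],[[0,0,0],[0,0,0],0.5]]'
python3 -m creep '[[[0,0,0],[0,-0.03,0],0.5],[[0,0,0],[0,-0.05,0],0.5],[[0,0,0],[0,-0.05,0],0.5],[[0,0,0],[0,-0.05,0],0.5],[[0,0,0],[0,0,0],0.5],[[0,0,0],[0,0,0],0.5],[[0,0,0],[0,0,0],0.5],[[0,0,0],[0,0,0],0.5]]'
python3 v.py 13
python3 - <<'E'
from h import *
u=np.array([np.cos(np.radians(7.1)),np.sin(np.radians(7.1))]);v=np.array([-u[1],u[0]])
for n in ['scene','side']:
    c=camera(n);P=campose(c)
    for t in ['basket','jar','tip_box','dishes']:
        for x in cut_out(c,t)[:1]:
            q=cloud(c,P,x['pixels'])
            if t=='basket':
                q=np.c_[(q[:,:2]-[.5877,.0335])@u,(q[:,:2]-[.5877,.0335])@v,q[:,2]]
                q=q[(abs(q[:,0])<.075)&(abs(q[:,1])<.075)&(q[:,2]>.06)]
                for a in (0,1):
                    for sg in (-1,1):
                        b=q[(sg*q[:,a]>.045)&(q[:,2]<.14)]; print('  side',a,sg,len(b),np.percentile(b[:,2],[3,97]).round(4) if len(b) else '')
            print(n,t,round(x['conf'],2),np.percentile(q,[1,99],axis=0).round(3).tolist())
E
```

```text
t: 31.72
eef_pos: [0.5863, 0.0349, 0.3341]
tool_rot: [0.468, 0.53, -0.468, 0.53]
ft_force: [0.6, 0.0, -0.0]
grip_width: 0.499
t: 32.72
eef_pos: [0.4084, 0.0125, 0.3338]
tool_rot: [0.467, 0.531, -0.468, 0.53]
ft_force: [-0.6, 0.0, 0.1]
grip_width: 0.499
t 32.725 pos [0.4084 0.0125 0.3338] jaw 7.21 x [-1.2e-03  1.0e-04 -1.0e+00] F [-0.62  0.    0.1 ] w 0.499 j [-0.06 -0.09  1.71  0.    1.52 -0.18]
turn [ 0.11 -0.02  0.07] shift first-in-current [0.1596 0.1795 0.0004] in-final [1.598e-01 1.793e-01 1.000e-04]
scene basket 0.57 [[0.462, -0.121, -0.001], [0.641, 0.101, 0.204]]
stand_tips 0.93 [267. 211.] [[0.5627 0.0283 0.209 ]]
stand_seat 0.58 [259. 227.] [[0.5892 0.0387 0.189 ]]
basket_bar 0.86 [258. 220.] [[0.6846 0.1693 0.3536]]
side basket 0.94 [[0.525, -0.03, -0.002], [0.675, 0.21, 0.204]]
stand_tips 0.56 [320. 170.] [[0.5722 0.0337 0.209 ]]
stand_seat 0.58 [328. 179.] [[0.5889 0.0249 0.189 ]]
basket_bar 0.89 [327. 176.] [[ 0.5324 -0.1338  0.3539]]
  side 0 -1 292 [0.0821 0.1274]
  side 0 1 358 [0.0795 0.1245]
  side 1 -1 261 [0.0818 0.1344]
  side 1 1 666 [0.0806 0.1297]
scene basket 0.94 [[-0.057, -0.057, 0.079], [0.053, 0.064, 0.205]]
scene jar 0.62 [[0.513, -0.347, 0.012], [0.564, -0.3, 0.132]]
scene tip_box 0.87 [[0.251, -0.267, -0.001], [0.372, -0.148, 0.053]]
scene dishes 0.56 [[0.295, 0.145, 0.001], [0.378, 0.229, 0.035]]
  side 0 -1 392 [0.0816 0.1282]
  side 0 1 176 [0.0791 0.1254]
  side 1 -1 547 [0.0797 0.1298]
  side 1 1 375 [0.0802 0.1301]
side basket 0.97 [[-0.058, -0.06, 0.079], [0.05, 0.061, 0.205]]
side jar 0.96 [[0.507, -0.359, 0.003], [0.56, -0.28, 0.132]]
side tip_box 0.95 [[0.288, -0.268, 0.005], [0.368, -0.155, 0.052]]
side dishes 0.8 [[0.289, 0.137, 0.004], [0.373, 0.223, 0.035]]
```

View pics/side13.png

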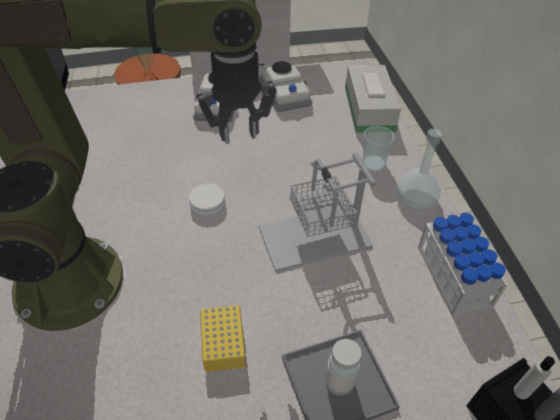

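View pics/scene13.png

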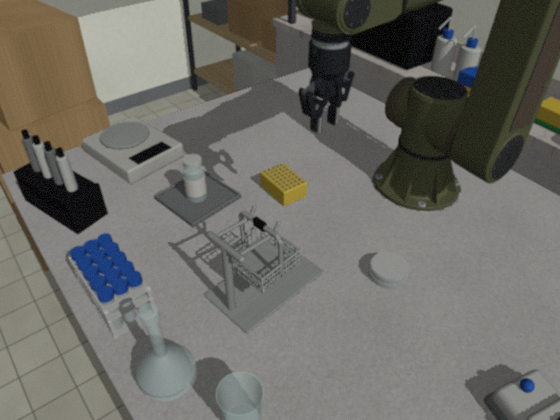

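View pics/wrist13.png

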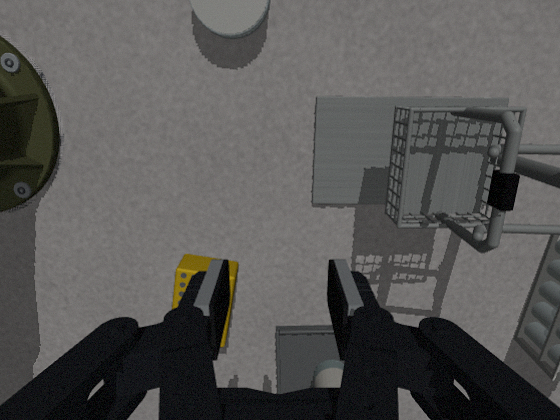

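```bash
python3 -m creep '[[[0,0,0],[0,0,0],0.5],[[0,0,0],[0,0,0],0.5],[[0,0,0],[0,0,0],0.5],[[0,0,0],[0,0,0],0.5],[[0,0,0],[0,0,0],0.5],[[0,0,0],[0,0,0],0.5],[[0,0,0],[0,0,0],0.5],[[0,0,0],[0,0,0],0.5],[[0,0,0],[0,0,0],0.5],[[0,0,0],[0,0,0],0.5],[[0,0,0],[0,0,0],0.5],[[0,0,0],[0,0,0],0.5]]'
python3 - <<'E'
from h import *
u=np.array([np.cos(np.radians(7.1)),np.sin(np.radians(7.1))]);v=np.array([-u[1],u[0]])
for n in ['scene','side','scene','side']:
    c=camera(n);P=campose(c)
    for x in cut_out(c,'basket')[:1]:
        q=cloud(c,P,x['pixels']);q=np.c_[(q[:,:2]-[.5877,.0335])@u,(q[:,:2]-[.5877,.0335])@v,q[:,2]]
        q=q[(abs(q[:,0])<.075)&(abs(q[:,1])<.075)&(q[:,2]>.06)]
        for a in (0,1):
            for sg in (-1,1):
                b=q[(sg*q[:,a]>.045)&(q[:,2]<.14)]; print(n,a,sg,np.percentile(b[:,2],[3,97]).round(4) if len(b) else '',end=' ')
        b=q[q[:,2]>.185];print('bar',b.mean(0).round(4),cv2.minAreaRect((b[:,:2]*1000).astype(np.float32)))
E
```

```text
t: 35.28
eef_pos: [0.4079, 0.0124, 0.3343]
tool_rot: [0.468, 0.53, -0.468, 0.53]
ft_force: [1.3, 0.1, -0.1]
grip_width: 0.5
scene 0 -1 [0.0822 0.1275] scene 0 1 [0.0798 0.125 ] scene 1 -1 [0.0818 0.1357] scene 1 1 [0.0805 0.1291] bar [0.0054 0.0117 0.1968] ((9.932012557983398, 15.900794982910156), (114.10102081298828, 78.90949249267578), 50.3236198425293)
side 0 -1 [0.0818 0.128 ] side 0 1 [0.0794 0.1242] side 1 -1 [0.0794 0.1313] side 1 1 [0.0802 0.133 ] bar [-0.0024 -0.0087  0.1977] ((-1.1245613098144531, -1.8848228454589844), (115.41055297851562, 11.743725776672363), 89.37178802490234)
scene 0 -1 [0.0823 0.1278] scene 0 1 [0.0791 0.1246] scene 1 -1 [0.0825 0.1361] scene 1 1 [0.0802 0.129 ] bar [0.0024 0.0087 0.1974] ((5.059743881225586, 11.377971649169922), (110.77168273925781, 70.19776916503906), 56.04452896118164)
side 0 -1 [0.0818 0.1273] side 0 1 [0.079 0.125] side 1 -1 [0.0798 0.1295] side 1 1 [0.0803 0.1301] bar [-0.0023 -0.009   0.1974] ((-0.855980396270752, -0.9845733642578125), (116.69434356689453, 12.10288143157959), 89.50116729736328)
```

Static, about 1.4° of pitch, bar within 2 mm of the seat, and clear of everything else. Handing in.

```bash
python3 -c "
from bench import *
print(job_done())"
```

```text
the job is handed in; nothing more can be done
None
```

I moved the jar upright from the stand's base plate into the tray, then hung the basket by its handle on both prongs. I handed the job in at about 35.7 s of the 67 s allowed.

**Jar:** it was set down by small force-watched steps. It stands upright near the tray centre, with its lid top at about 0.132 m in both camera views.

**Basket:** it rests on both prongs behind the upturned ends, with its underside about 80 mm above the table. The bar is within about 2 mm of the seat, and the robot is well clear. Checked about 2.5 s apart, it was not moving.

**Level:** side to side the basket is level within measuring noise. Front to back a tilt of about 1.4° remains (the prong-end side is about 2.5 mm higher). I left it, as it was steady and small.

**Bystanders:** the tip box and dishes measured where they started, to within a few millimetres.

**Disagreements:**
- The scene and side cameras differed by 2–3 mm on positions, and the networks' stand points by up to about 7 mm. I settled the stand's position from depth, checked with the wrist camera.
- In the last check, the scene camera's outline of the handle bar included parts of the stand, so I relied on the side camera there.

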